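# Half-shade check of a light-sensor head

### The job

Of the three white sensor heads, pick the one whose diameter fits the round socket of the aluminium jig, stand it fully home in the socket and let go of it, with the jig's sprung shutter still fully back. Then slide the shutter by its upright tab towards the sensor, against its spring, to half of its travel, where its straight leading edge lies over the middle of the sensor's window and level with the black marks on the rails, and hold it there: the program finishes while the gripper is still holding the shutter at half travel. Leave the other heads and everything else on the table where they are.

Things in the scene. Friction and masses are not known exactly. Their poses are not given: they have to be found in the camera images.
- jig: fixed aluminium jig: block 150 (x) by 200 (y) by 30 mm high with a round socket. Two rails along y (10 mm wide, 130 mm clear between, tops 70 mm above the table, lips outside them 77 mm, from y = -135 to +65 mm) carry the shutter above the block; black lines across rails and lips mark half travel. Origin: on the socket's axis at table height; z up; shutter slides to +y. Yaw up to 0.4 rad either way
- socket (a point): centre of the socket's mouth, 30 mm above the table: a round hole 40.5 mm in diameter and 20 mm deep with a flat floor (10 mm above the table), so that the right head stands out 35 mm (its top 65 mm above the table) and passes 5 mm below the shutter
- shutter (a joint): shutter's travel in m: 0 = fully back (leading edge 60 mm short of the socket's axis), 0.12 = the far stop; 0.06 is half, leading edge over the socket's axis. Springs pull it back to 0: about 3 N at 0, 8 N at half, 13 N at the far stop; let go, it slides back. It is a dark steel plate 148 mm (jig x) by 65 mm (jig y), 4 mm thick, its top 74 mm above the table
- shutter_tab (a point): centre of the top face of the shutter's upright steel tab, by which it is pinched: 14 mm thick along the slide (jig y), 40 mm wide (jig x), standing 30 mm above the plate, top 104 mm above the table; moves with the shutter, 45 mm behind its leading edge. Axes as the jig's
- shutter_edge (a point): middle of the shutter's leading edge, on the plate's top face, 74 mm above the table; moves with the shutter. Axes as the jig's
- head_small: sensor head: upright white plastic cylinder, 30 mm in diameter, 55 mm tall, a 20 mm black round window in the middle of its flat top and a thin grey band; lowest 4 mm taper in by 3 mm. Origin: centre of its underside, z up along its axis. About 55 g. Too small: it would stand loose in the socket
- head_medium: sensor head: upright white plastic cylinder, 38 mm in diameter, 55 mm tall, a 20 mm black round window in the middle of its flat top and a thin grey band; lowest 4 mm taper in by 3 mm. Origin: centre of its underside, z up along its axis. About 90 g. The one that fits the socket
- head_large: sensor head: upright white plastic cylinder, 46 mm in diameter, 55 mm tall, a 20 mm black round window in the middle of its flat top and a thin grey band; lowest 4 mm taper in by 3 mm. Origin: centre of its underside, z up along its axis. About 130 g. Too large for the socket
- node_closed: bystander, to be left alone: grey sensor box 65 x 90 x 36 mm with a blue label; origin at the centre of its underside
- node_open: bystander, to be left alone: grey sensor box 65 x 90 x 36 mm without its lid, circuit board in sight; origin at the centre of its underside
- driver: bystander, to be left alone: screwdriver with black handle, 180 mm long, lying along its x axis; origin under its middle
- tape: bystander, to be left alone: black roll of tape lying flat, 84 mm in diameter, 24 mm high; origin at the centre of its underside
- cup: bystander, to be left alone: steel cup, 72 mm across, 70 mm high; origin at the centre of its underside
- drill: bystander, to be left alone: orange and black cordless drill lying on its side, about 62 mm high; origin under its motor housing
There are look-alikes about, which are no part of the job. What is shaped like the head_medium but orange or yellow is not meant.

How it is judged:
By the outcome, as a careful person would: the job done as asked, in the order asked, and still so for the second after the job is handed in, while the arm keeps its last pose, push and grip.
It also fails if it takes over 54 s, if anything falls off the work surface, if the arm or the gripper's body presses on something with over 40 N, if the wrist force passes 120 N, or if a joint passes its speed limit or range.

### The arm

A 6-joint arm with a two-finger parallel gripper is mounted at the origin on the work surface. World frame = base frame: x ahead of the robot, y to its left, z up, the work surface at z = 0. Lengths are in m, angles in rad, forces in N, time in s.
With the tool pointing down it reaches from about 0.35 to 0.775 m from the base axis. Payload 5.5 kg.
Tool frame: the origin (TCP) lies between the finger pads; the fingertips stand 17 mm ahead of it and the grasp point (between the pads) lies 2 mm behind it (env.finger_overhang is the distance from the TCP to the fingertips, in m); z points along the fingers, y is the line along which they close (so a half turn about z gives the same grasp; the last joint's range is limited). The gripper opens to 85 mm and grips with 20 to 120 N. Pads are 22 mm wide; open, the fingers measure 114 mm over their backs; the gripper's body (76 mm by 85 mm) begins 54 mm behind the grasp point. The pads swing forward as they close: fully open they stand 13 mm farther back than shut.
Start: joints at [1.168, 0.313, 0.046, 1.304, 0, 1.431], TCP at [0.149, 0.555, 0.248] pointing down, gripper open.
Joint ranges: [-2.76, 2.76], [-0.86, 1.69], [-1.03, 1.26], [-2.2, 2.34], [-1.47, 1.5], [-3.14, 3.14]. Speed limits (rad/s): [2.57, 2.57, 3.14, 3.14, 3.14, 3.14].

### API

Orientations are given as a unit quaternion [w, x, y, z].
In Python, from workcell import env gives the robot as it stands. The module is installed in compiled form; this text tells all that it offers.
- The arm moves only by the shell command python3 -m pendant 'ROWS' [FORCE]. ROWS is JSON, a list of rows, each a list of 5 numbers: the gripper's target within -1 to 1 (fully open at 1, half-way at 0, shut at -1), then the shift along the tool's x, y, z in m, then the turn about the tool's z in rad. A call has 1 to 8 rows; each row shifts and turns the commanded pose from where the row before left it, along the tool's axes as they then stand; what a row does not reach is not made up. A row lasts 1/8 s, in which the tool goes at most 62.5 mm and 10.7 degrees, less where a joint would pass 70% of its speed; a pose out of reach is approached as far as the arm can. A call with a gripper value outside its range is refused whole. The fingers move at their own pace and stop on an object; FORCE is the grip in N (left out, the last holds). Time passes only in rows, so rows that do not move let the fingers close. It gives the time, the measured TCP pose, the force, the opening and the grip force at its end, in the units of the state.
- env.get_state(): the state, without advancing time (a new reading comes with each control period).
- env.read_camera(name): name is "scene" or "side" or "wrist"; returns the picture (384x512x3 uint8, red, green, blue); there is no depth.
- env.calibration(name): a dict with "K" (3x3 intrinsics, pixels), "distortion" ([k1, k2, p1, p2, k3] as OpenCV has them; the pictures are not rectified), "T" (4x4, takes a point from camera to world coordinates); the wrist camera has in their place "tool_from_camera" (4x4, takes a point from camera to tool coordinates, whose origin is the TCP and whose axes are the flange's). Camera axes: x right, y down, z forward; pixel columns grow to the right and rows downward; lengths in m; the calibration is good to about 2 mm. A picture is of the moment at which its call begins: read the wrist's pose just before it. calibration takes no time and is no camera call.
- env.hand_in(): hands the job in; it is judged then, once.
Trained networks look in the newest picture that a camera, given by its name, has taken for a name from the list of things; names that differ only in an ending like _2 or _b are one class to them, and where a whole thing is asked for, a point or a joint stands for the part that bears it (a point fixed in the world has none). Each returns a list of dicts, best first, with "score" (0 to 1); they miss things now and then, are a little off and sometimes report something else, mostly with a low value. They report only what shows in the picture. A call takes as long as a camera call. They do not tell look-alikes from the thing itself.
- env.recognise(camera, label): "centre" ([column, row] in pixels, amid what is visible of it).
The state is a dict: "clock": time; "joint_pos": joint angles; "qvel": joint speeds; "tau": joint torques, N m; "tcp_pos": TCP position; "orientation": TCP orientation; "wrist_force": force on the tool from outside, world axes, zero at the start; "ft_torque": the same for the moment, N m; "finger_gap": finger opening in m; "grip_force": force on a finger pad.
Only numpy, scipy, OpenCV 4.12 (cv2) and the standard library are available. Lean on these libraries where they do the work, as an engineer would, in place of code of your own. Each camera call takes 0.05 s, during which the arm holds its last target. There are 200 camera calls.

## Working session

There is one attempt and no reset: what is moved stays moved. The work goes in short steps, Python scripts to look and compute and a shell command to move; the robot and the scene stay as the last step left them, time stands still between calls to the robot, and variables do not carry over. Pictures are saved under pics/ and viewed, at most 10 in all, crops included, and the job is handed in when it is done.

```bash
mkdir -p pics
cat > h.py <<'E'
import numpy as np, cv2
from workcell import env
from scipy.spatial.transform import Rotation as R
def camT(name,s=None):
    c=env.calibration(name)
    if 'T' in c: return c,np.array(c['T'])
    s=s or env.get_state(); q=s['orientation']
    M=np.eye(4); M[:3,:3]=R.from_quat([q[1],q[2],q[3],q[0]]).as_matrix(); M[:3,3]=s['tcp_pos']
    return c,M@np.array(c['tool_from_camera'])
def px2w(name,px,z,s=None):
    c,T=camT(name,s)
    u=cv2.undistortPoints(np.array(px,float).reshape(-1,1,2),np.array(c['K']),np.array(c['distortion'])).reshape(-1,2)
    d=np.c_[u,np.ones(len(u))]@T[:3,:3].T; o=T[:3,3]
    return o+d*((z-o[2])/d[:,2])[:,None]
def w2px(name,P,s=None):
    c,T=camT(name,s); Ti=np.linalg.inv(T)
    return cv2.projectPoints(np.array(P,float).reshape(-1,1,3),cv2.Rodrigues(Ti[:3,:3])[0],Ti[:3,3],np.array(c['K']),np.array(c['distortion']))[0].reshape(-1,2)
def save(img,f): cv2.imwrite('pics/'+f,img[:,:,::-1])
E
python3 - <<'E'
from h import *
s=env.get_state(); print(s)
ims=[env.read_camera(n) for n in('scene','side','wrist')]
save(np.hstack([cv2.resize(ims[0],(800,600))]),'a.png')
save(cv2.resize(ims[1],(800,600)),'b.png'); save(ims[2],'w.png')
for n in('scene','side'):
  for l in('jig','head_small','head_medium','head_large','shutter_tab'):
    print(n,l,[(np.round(d['centre']),round(d['score'],2)) for d in env.recognise(n,l)][:5])
E
```

```text
{'clock': 0.0, 'joint_pos': array([1.16840421e+00, 3.14029183e-01, 4.49962449e-02, 1.30360624e+00,
       2.08924436e-05, 1.43120950e+00]), 'qvel': array([-0.00071618,  0.0006788 , -0.00061212,  0.00055076, -0.00032284,
       -0.00041815]), 'tau': array([ 4.41127395e-04, -4.80630934e+01,  2.98530096e+01,  1.97612605e-02,
        9.98931199e-06,  9.56840474e-07]), 'tcp_pos': array([0.14918852, 0.55481842, 0.24739953]), 'orientation': array([-2.56716455e-04,  1.31024777e-01,  9.91378666e-01, -8.85002213e-04]), 'wrist_force': array([ 0.1065005 , -0.21735247,  0.22460881]), 'ft_torque': array([ 0.00878515,  0.05116276, -0.00527243]), 'grip_force': 0.0, 'finger_gap': 0.08567163748536764}
scene jig [(array([302., 224.]), 0.78)]
scene head_small [(array([159., 213.]), 0.71)]
scene head_medium [(array([158., 174.]), 0.78), (array([185., 174.]), 0.78), (array([139., 169.]), 0.69)]
scene head_large [(array([216., 182.]), 0.53)]
scene shutter_tab [(array([282., 210.]), 0.86)]
side jig [(array([120., 194.]), 0.73), (array([222., 176.]), 0.7)]
side head_small [(array([324., 245.]), 0.72), (array([254., 244.]), 0.59)]
side head_medium [(array([324., 309.]), 0.75), (array([274., 274.]), 0.58), (array([302., 282.]), 0.57)]
side head_large [(array([250., 244.]), 0.69)]
side shutter_tab [(array([230., 176.]), 0.92)]
```

View pics/a.png

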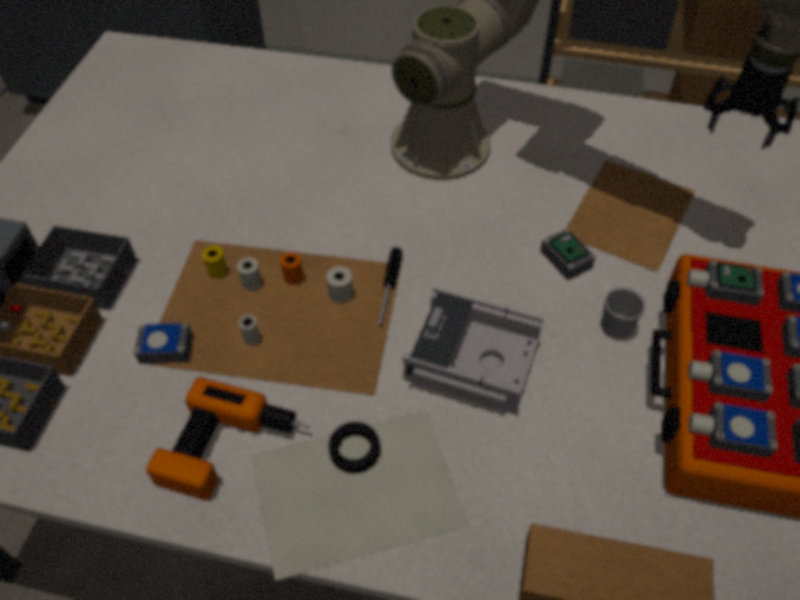

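View pics/b.png

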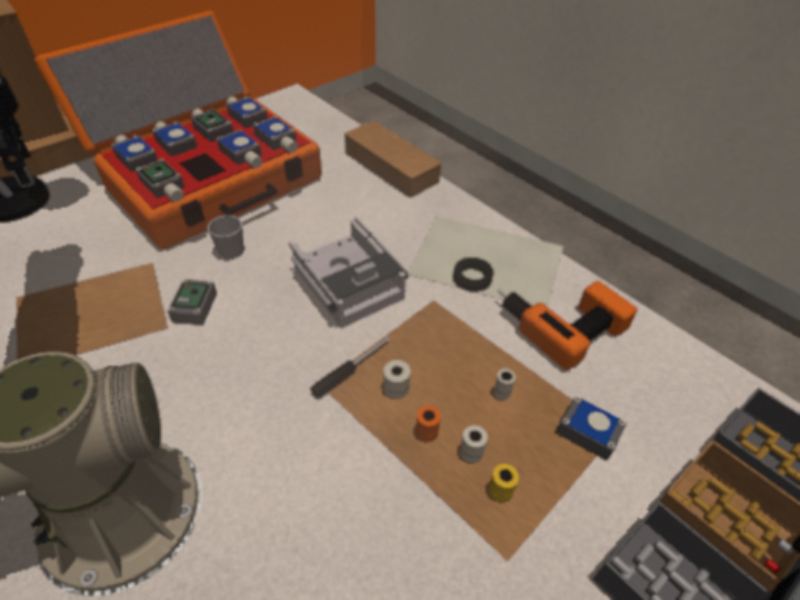

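The scene picture (800-wide) has white heads at (249,272), (249,330) and (340,284), plus yellow (214,261) and orange (291,267) look-alikes. In native pixels:
- (159,174) is white and mid-sized.
- (159,211) is small.
- (217,182) is large.
- The jig is at (302,224), with its tab at (282,210) and the shutter back.

The head at (159,174) fits the description: white and of the middle size. I'll confirm it in a crop and measure.

Run:
```python
from h import *
a=env.read_camera('scene'); b=env.read_camera('side')
A=cv2.resize(a[150:250,120:253],(800,600),interpolation=3); 
c1=cv2.resize(a[150:225,125:235],(440,300),interpolation=3); c2=cv2.resize(a[180:265,255:355],(400*9//10,300),interpolation=3)
d1=cv2.resize(b[220:320,235:345],(440,300),interpolation=3); d2=cv2.resize(b[135:210,180:270],(360,300),interpolation=3)
save(np.vstack([np.hstack([c1,c2]),np.hstack([d1,d2])]),'c.png')
for n,ps in(('scene',[(159,174),(159,211),(217,182)]),('side',[(303,283),(323,246),(254,243)])):
  print(n,np.round(px2w(n,ps,0.03),3).tolist())
print('tab',px2w('scene',[(282,210)],.09),px2w('side',[(230,176)],.09))
```

```text
scene [[0.462, -0.281, 0.03], [0.59, -0.237, 0.03], [0.456, -0.107, 0.03]]
side [[0.469, -0.279, 0.03], [0.591, -0.238, 0.03], [0.456, -0.11, 0.03]]
tab [[0.55806155 0.10091591 0.09      ]] [[0.53136656 0.08532126 0.09      ]]
```

View pics/c.png

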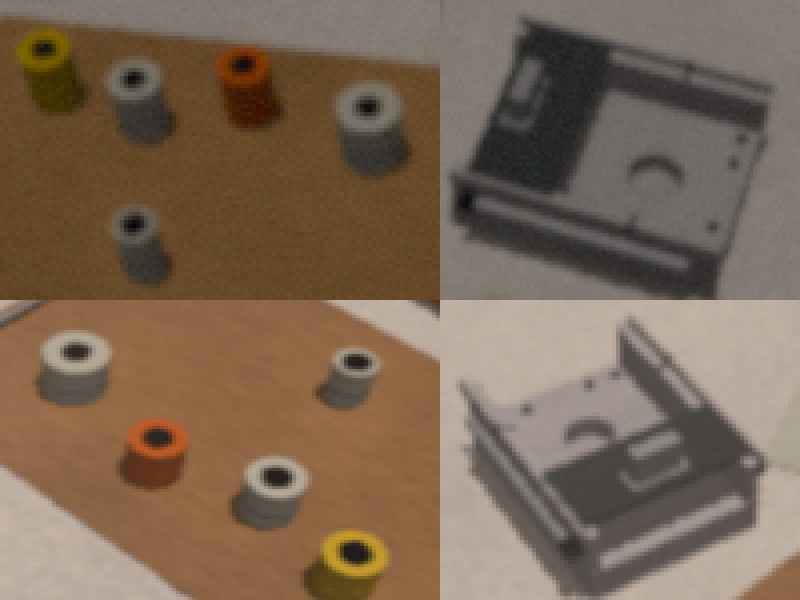

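The crop confirms it. The medium white head is at scene (159,170) and side (304,279), between orange and yellow. Small is at scene (158,206), large at (217,177). The shutter is back, with half-travel marks at scene (324,199) and (308,243).

Run:
```python
from h import *
print('head',px2w('scene',[(158.75,169.5)],.055),px2w('side',[(304,279.3)],.055))
print('tab',px2w('scene',[(280,203.2)],.104),px2w('side',[(233.75,170.75)],.104))
print('sock',px2w('scene',[(315,230.4)],.03),px2w('side',[(217.5,168)],.03))
m=px2w('scene',[(324.4,199.3),(308.3,242.9)],.075);print('marks',m,m.mean(0))
c=env.calibration('wrist');print(np.round(c['tool_from_camera'],3),c['K'])
```

```text
head [[ 0.46570702 -0.27678519  0.055     ]] [[ 0.46560384 -0.28185149  0.055     ]]
tab [[0.54778771 0.09318333 0.104     ]] [[0.54497386 0.08405322 0.104     ]]
sock [[0.56233818 0.19381012 0.03      ]] [[0.56073384 0.18887859 0.03      ]]
marks [[0.48804325 0.204541   0.075     ]
 [0.63404325 0.18297962 0.075     ]] [0.56104325 0.19376031 0.075     ]
[[-0.001 -0.957 -0.289  0.073]
 [ 1.    -0.001 -0.     0.   ]
 [-0.    -0.289  0.957 -0.125]
 [ 0.     0.     0.     1.   ]] [[289.32455204   0.         256.857402  ]
 [  0.         289.32455204 193.6646109 ]
 [  0.           0.           1.        ]]
```

```bash
python3 -m pendant '[[1,0,0,0,0.1824],[1,0,0,0,0.1824],[1,0,0,0,0.1824],[1,0,0,0,0.1824],[1,0,0,0,0.1824],[1,0,0,0,0.1824],[1,0,0,0,0.1824],[1,0,0,0,0.1824]]'
python3 -m pendant '[[1,-0.033,0.051,0,0],[1,-0.033,0.051,0,0],[1,-0.033,0.051,0,0],[1,-0.033,0.051,0,0],[1,-0.033,0.051,0,0],[1,-0.033,0.051,0,0],[1,-0.033,0.051,0,0],[1,-0.033,0.051,0,0]]'
python3 -m pendant '[[1,-0.033,0.051,0,0],[1,0,0,0,0],[1,0,0,0,0]]'
python3 - <<'E'
from h import *
s=env.get_state(); im=env.read_camera('wrist'); np.save('jig.npy',im)
import pickle; pickle.dump(s,open('jig.pkl','wb'))
J=np.array([.561,.1925,0]); y=-.147; Rz=R.from_euler('z',y).as_matrix()
save(im,'d.png')
pts=[[0,0,.03],[0,-.105,.104],[0,-.06,.074],[-.065,0,.07],[.065,0,.07]]
print(np.round(w2px('wrist',[J+Rz@p for p in np.array(pts)],s)),s['tcp_pos'],s['orientation'],s['wrist_force'],s['clock'])
for l in('shutter_tab','socket','shutter_edge','jig'):print(l,[(d['centre'],d['score']) for d in env.recognise('wrist',l)])
E
```

```text
clock: 1.75
tcp_pos: [0.1494, 0.5553, 0.2484]
orientation: [-0.0, 0.76, 0.649, 0.0]
wrist_force: [-0.0, 0.3, 1.1]
finger_gap: 0.0853
grip_force: 0.0
clock: 2.75
tcp_pos: [0.5144, 0.2313, 0.2486]
orientation: [0.0, 0.759, 0.652, 0.0]
wrist_force: [0.3, 0.7, 0.0]
finger_gap: 0.0858
grip_force: 0.0
clock: 3.12
tcp_pos: [0.5582, 0.1923, 0.248]
orientation: [-0.0, 0.759, 0.651, -0.0]
wrist_force: [-0.6, 0.0, 0.1]
finger_gap: 0.085
grip_force: 0.0
[[259. 170.]
 [260. 280.]
 [259. 230.]
 [199. 178.]
 [319. 177.]] [0.55815402 0.19234104 0.24799093] [-4.43785216e-04  7.58778799e-01  6.51348166e-01 -3.21512253e-04] [-0.56288112  0.02487423  0.05972665] 3.125
shutter_tab [([261.1, 253.7], 0.68)]
socket [([260.0, 189.8], 0.87)]
shutter_edge [([260.2, 251.5], 0.97)]
jig [([257.1, 192.7], 0.9), ([97.5, 9.6], 0.6)]
```

View pics/d.png

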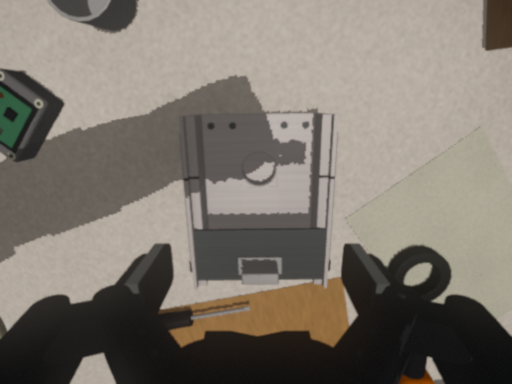

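The picture shows the socket mouth at (259,168), the shutter's leading edge at row 229 and the tab at (261,279). All are within 2 px of the prediction, so the jig pose holds. Next, over to the head.

```bash
python3 -m pendant '[[1,-0.06,-0.0025,0.007,0],[1,-0.06,-0.0025,0.007,0],[1,-0.06,-0.0025,0.007,0],[1,-0.06,-0.0025,0.007,0],[1,-0.06,-0.0025,0.007,0],[1,-0.06,-0.0025,0.007,0],[1,-0.06,-0.0025,0.007,0],[1,-0.06,-0.0025,0.007,0]]'
python3 -m pendant '[[1,0,0,0,0],[1,0,0,0,0]]'
python3 - <<'E'
from h import *
s=env.get_state(); im=env.read_camera('wrist')
P=np.array([.4657,-.2793,.055]); print(s['tcp_pos'],w2px('wrist',[P],s))
r=[(d['centre'],d['score']) for d in env.recognise('wrist','head_medium')];print(r)
for p,_ in r: print(px2w('wrist',[p],.03,s))
J=np.load('jig.npy')
def crop(i,c,h,k): c=[int(v) for v in c]; return cv2.resize(i[c[1]-h:c[1]+h,c[0]-h:c[0]+h],(k,k),interpolation=3)
save(np.hstack([crop(im,w2px('wrist',[P],s)[0],50,400),crop(J,(259,168),25,400)]),'e.png')
E
```

```text
clock: 4.38
tcp_pos: [0.4661, -0.28, 0.1926]
orientation: [0.001, 0.758, 0.652, 0.0]
wrist_force: [0.4, -0.7, -0.1]
finger_gap: 0.0856
grip_force: 0.0
clock: 4.62
tcp_pos: [0.4662, -0.2782, 0.1923]
orientation: [-0.0, 0.758, 0.652, 0.0]
wrist_force: [0.2, 0.6, -0.3]
finger_gap: 0.0855
grip_force: 0.0
[ 0.46623987 -0.27821027  0.19233408] [[256.0166531  189.39371439]]
[([208.4, 111.3], 0.79), ([255.9, 183.9], 0.69), ([254.6, 249.3], 0.65)]
[[ 0.43122515 -0.20229837  0.03      ]]
[[ 0.46531613 -0.2804991   0.03      ]]
[[ 0.45250012 -0.35405354  0.03      ]]
```

View pics/e.png

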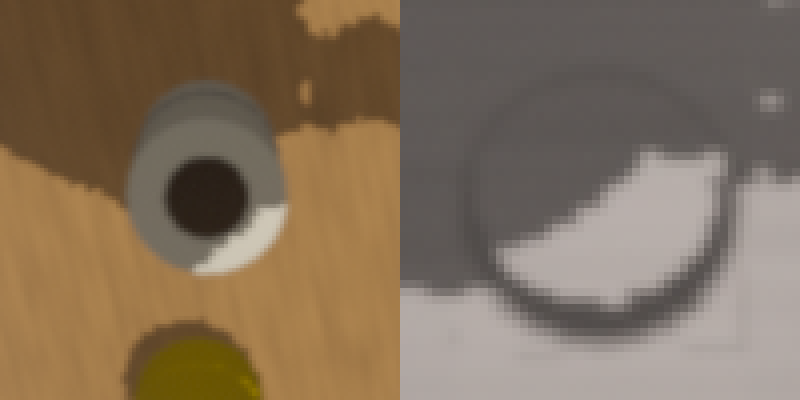

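The head's window is at about (257.5,188), still white. The socket mouth circle is centred at about (258.6,168).

Run:
```python
from h import *; import pickle
s=env.get_state(); print(px2w('wrist',[(257.5,188)],.055,s))
s=pickle.load(open('jig.pkl','rb')); print(px2w('wrist',[(258.6,168)],.03,s))
m=px2w('wrist',[(261,279)],.104,s);print('tab',m, px2w('wrist',[(190,177.5),(330,177.5)],.074,s))
```

```text
[[ 0.46779145 -0.27747833  0.055     ]]
[[0.56085075 0.19457533 0.03      ]]
tab [[0.54711426 0.08988125 0.104     ]] [[0.48823551 0.20463113 0.074     ]
 [0.63566192 0.18189242 0.074     ]]
```

```bash
python3 -m pendant '[[1,0.0006,0.0012,0.03,0],[1,0,0,0.045,0],[1,0,0,0.045,0],[1,0,0,0.0255,0],[1,0,0,0,0],[-1,0,0,0,0],[-1,0,0,0,0],[-1,0,0,0,0]]' 35
python3 -m pendant '[[-1,0,0,0,0],[-1,0,0,0,0],[-1,0,0,0,0]]'
```

```text
clock: 5.72
tcp_pos: [0.4686, -0.2792, 0.0484]
orientation: [0.001, 0.758, 0.652, 0.0]
wrist_force: [-0.6, 0.2, 4.3]
finger_gap: 0.0366
grip_force: 34.5
clock: 6.1
tcp_pos: [0.4685, -0.2792, 0.0483]
orientation: [0.001, 0.759, 0.652, 0.0]
wrist_force: [-0.7, 1.1, 6.2]
finger_gap: 0.0368
grip_force: 34.7
```

```bash
python3 -m pendant '[[-1,0,0,-0.03,0],[-1,0,0,-0.06,0],[-1,0,0,-0.06,0],[-1,0,0,0,0]]'
python3 -m pendant '[[-1,0.06,0.0024,0,0],[-1,0.06,0.0024,0,0],[-1,0.06,0.0024,0,0],[-1,0.06,0.0024,0,0],[-1,0.06,0.0024,0,0],[-1,0.06,0.0024,0,0],[-1,0.06,0.0024,0,0],[-1,0.06,0.0024,0,0]]'
python3 -m pendant '[[-1,0.001,0,0,0],[-1,0,0,0,0],[-1,0,0,0,0]]'
python3 - <<'E'
from h import *
s=env.get_state(); im=env.read_camera('wrist'); print(s['tcp_pos'],s['orientation'])
save(cv2.resize(im[80:320,140:380],(600,600),interpolation=3),'f.png')
t=s['tcp_pos']; print(w2px('wrist',[[.561,.1945,.03],[t[0],t[1],t[2]+.01],[.5608,.1945,.074]],s))
E
```

```text
clock: 6.6
tcp_pos: [0.4702, -0.2807, 0.2026]
orientation: [0.005, 0.759, 0.652, 0.001]
wrist_force: [-0.4, -0.6, -1.6]
finger_gap: 0.0368
grip_force: 35.7
clock: 7.6
tcp_pos: [0.5584, 0.1948, 0.1955]
orientation: [-0.0, 0.759, 0.652, -0.001]
wrist_force: [1.5, -0.1, -0.4]
finger_gap: 0.0367
grip_force: 35.6
clock: 7.98
tcp_pos: [0.5587, 0.1927, 0.1963]
orientation: [-0.0, 0.759, 0.651, -0.001]
wrist_force: [-0.1, -0.0, -0.9]
finger_gap: 0.0366
grip_force: 35.6
[0.5586627  0.19270828 0.1962803 ] [-2.21828829e-04  7.59063154e-01  6.51016711e-01 -5.65814831e-04]
[[258.55001479 178.51158511]
 [255.81961528 275.27322382]
 [258.55017782 190.34367011]]
```

View pics/f.png

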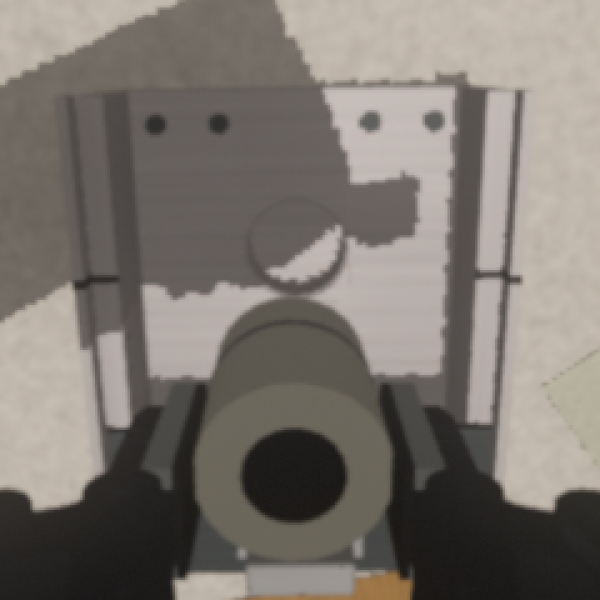

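The head is held straight, with its window at about (257.4,269.8). The socket is at about (258.5,177).

Run:
```python
from h import *
s=env.get_state(); q=s['orientation']; Rt=R.from_quat([q[1],q[2],q[3],q[0]]).as_matrix(); t=s['tcp_pos']
h=px2w('wrist',[(257.4,269.8)],t[2]+.0067,s)[0]; k=px2w('wrist',[(258.5,177)],.03,s)[0]
print(h,k,'head off tool',Rt.T@(h-t),'shift',Rt.T@(k-h),'tcp->sock',Rt.T@(k-t))
```

```text
[0.55971807 0.19331884 0.20328405] [0.56149836 0.19596872 0.03      ] head off tool [ 0.00082047  0.00071798 -0.00670061] shift [0.0029378  0.0014468  0.17328252] tcp->sock [0.00375827 0.00216478 0.16658191]
```

```bash
python3 -m pendant '[[-1,0.0025,0.0016,0.03,0],[-1,0,0,0.05,0],[-1,0,0,0.03,0],[-1,0,0,0,0],[-1,0,0,0.004,0],[-1,0,0,0.004,0],[-1,0,0,0.004,0],[-1,0,0,0,0]]'
```

```text
clock: 9.02
tcp_pos: [0.5615, 0.1958, 0.0756]
orientation: [0.001, 0.759, 0.652, 0.0]
wrist_force: [-0.0, -4.1, 2.8]
finger_gap: 0.0367
grip_force: 35.9
```

```bash
python3 -m pendant '[[-1,-0.001,0,0.003,0],[-1,0,0,0.003,0],[-1,0,0,0,0]]'
```

```text
clock: 9.4
tcp_pos: [0.5608, 0.1947, 0.0686]
orientation: [0.0, 0.759, 0.652, -0.0]
wrist_force: [-0.4, -5.0, 1.3]
finger_gap: 0.0364
grip_force: 35.8
```

```bash
python3 -m pendant '[[-1,-0.0008,0,0.003,0],[-1,0,0,0.003,0],[-1,0,0,0.003,0],[-1,0,0,0.002,0],[-1,0,0,0,0]]'
```

```text
clock: 10.02
tcp_pos: [0.5606, 0.1944, 0.0584]
orientation: [0.0, 0.758, 0.652, -0.0]
wrist_force: [-2.3, -5.3, 5.7]
finger_gap: 0.0366
grip_force: 36.3
```

```bash
python3 -m pendant '[[-1,-0.0008,-0.0004,0.002,0],[-1,0,0,0.001,0],[-1,0,0,0,0]]'
python3 -m pendant '[[0.3,0,0,0,0],[0.3,0,0,0,0],[0.3,0,0,0,0],[0.3,0,0,0,0]]'
```

```text
clock: 10.4
tcp_pos: [0.5606, 0.1942, 0.0582]
orientation: [0.0, 0.758, 0.652, 0.001]
wrist_force: [-7.9, -5.7, 24.0]
finger_gap: 0.0369
grip_force: 37.9
clock: 10.9
tcp_pos: [0.5601, 0.194, 0.0543]
orientation: [-0.0, 0.758, 0.652, -0.0]
wrist_force: [0.5, -0.5, 0.7]
finger_gap: 0.0554
grip_force: 0.0
```

```bash
python3 -m pendant '[[0.3,0,0,-0.02,0],[0.3,0,0,-0.05,0],[0.3,0,0,-0.05,0],[0.3,0,0,-0.03,0],[0.3,0,0,0,0],[0.3,0,0,0,0]]'
python3 - <<'E'
from h import *
s=env.get_state(); im=env.read_camera('wrist'); print(s['tcp_pos'],s['orientation'])
save(cv2.resize(im[80:320,140:380],(600,600),interpolation=3),'g.png')
y=-.1525;Rz=R.from_euler('z',y).as_matrix(); J=np.array([.561,.1948,0])
print(w2px('wrist',[J+Rz@np.array(p) for p in([0,0,.065],[0,-.105,.104],[0,-.06,.074])],s))
E
```

```text
clock: 11.65
tcp_pos: [0.5598, 0.1937, 0.2037]
orientation: [-0.0, 0.758, 0.652, -0.001]
wrist_force: [-0.6, -0.1, 0.4]
finger_gap: 0.0554
grip_force: 0.0
[0.55977681 0.1937361  0.20372032] [-4.15441338e-04  7.58492209e-01  6.51681761e-01 -5.27803373e-04]
[[257.67204287 186.4292953 ]
 [257.62834981 306.80637247]
 [257.63151935 248.05206709]]
```

View pics/g.png

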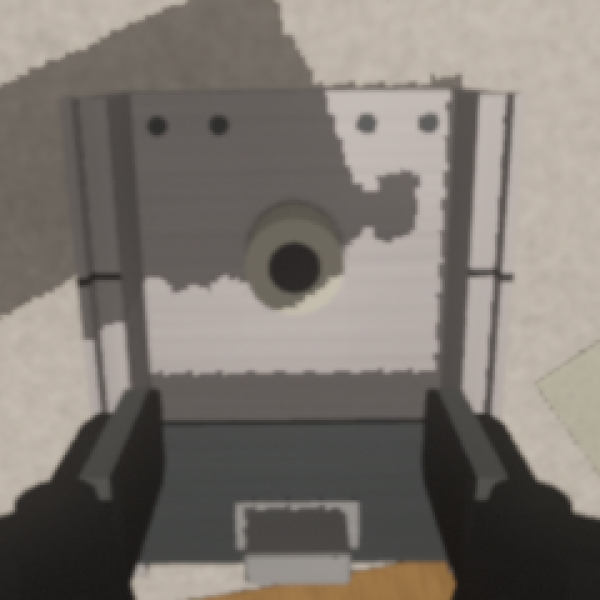

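The head stands in the socket with its window at (257.4,187); (257.7,186.4) was predicted for a fully home head. The shutter edge at row 248 is still back, and the tab top is at (259,307). Next, the tab.

```bash
python3 -m pendant '[[0.3,-0.052,0.0012,0,0],[0.3,-0.052,0.0011,0,0],[0.3,0,0,0,-0.1755],[0.3,0,0,0,-0.1755],[0.3,0,0,0,-0.1755],[0.3,0,0,0,-0.1755],[0.3,0,0,0,-0.1755],[0.3,0,0,0,-0.1755]]'
python3 -m pendant '[[0.3,0,0,0,-0.1755],[0.3,0,0,0,-0.1755],[0.3,0,0,0,-0.1755],[0.3,0,0,0,0],[0.3,0,0,0,0]]'
python3 - <<'E'
from h import *
s=env.get_state(); im=env.read_camera('wrist'); print(s['tcp_pos'],s['orientation'])
save(cv2.resize(im[80:320,130:450],(800,600),interpolation=3),'i.png')
y=-.143;Rz=R.from_euler('z',y).as_matrix(); J=np.array([.5615,.1948,0])
print(w2px('wrist',[J+Rz@np.array(p) for p in([0,0,.065],[0,-.105,.104],[0,-.06,.074])],s))
E
```

```text
clock: 12.7
tcp_pos: [0.5458, 0.0906, 0.2028]
orientation: [-0.002, 0.326, 0.946, -0.001]
wrist_force: [1.0, -0.4, 0.9]
finger_gap: 0.0556
grip_force: 0.0
clock: 13.32
tcp_pos: [0.5463, 0.0906, 0.2038]
orientation: [-0.001, 0.073, 0.997, -0.0]
wrist_force: [-1.0, 0.6, -0.4]
finger_gap: 0.0556
grip_force: 0.0
[0.54632807 0.09061364 0.20379799] [-8.95804474e-04  7.26192353e-02  9.97359335e-01 -3.43976749e-05]
[[367.27402822 186.95507102]
 [257.06437835 199.98525744]
 [306.01378341 189.75057694]]
```

View pics/i.png

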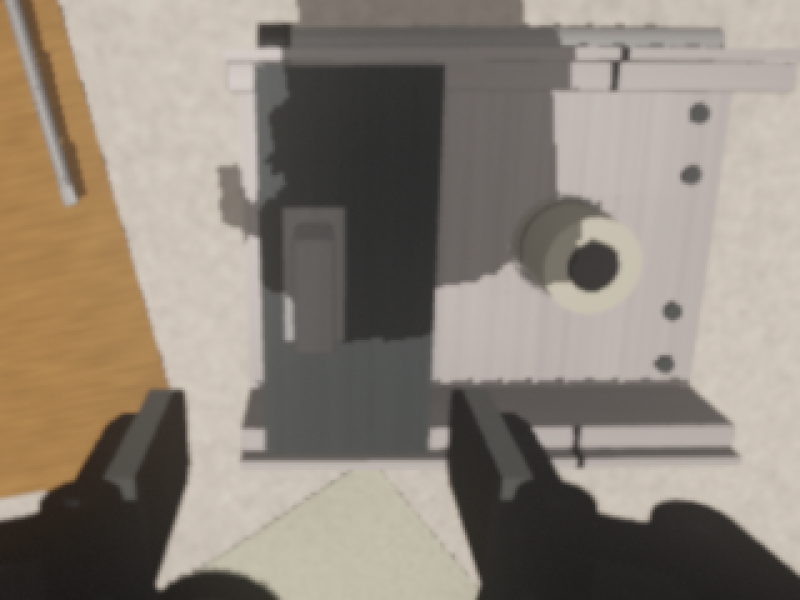

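The tab's top is at about (256,198), centred between the fingers, and the gripper is aligned with the rails. Descend and pinch.

```bash
python3 -m pendant '[[0.3,0,0,0.04,0],[0.3,0,0,0.045,0],[0.3,0,0,0.02,0],[0.3,0,0,0,0],[-1,0,0,0,0],[-1,0,0,0,0],[-1,0,0,0,0],[-1,0,0,0,0]]' 70
python3 -m pendant '[[-1,0,0,0,0],[-1,0,0,0,0]]'
```

```text
clock: 14.38
tcp_pos: [0.5478, 0.09, 0.1014]
orientation: [0.001, 0.071, 0.997, -0.0]
wrist_force: [-0.7, -3.6, 5.4]
finger_gap: 0.0124
grip_force: 70.0
clock: 14.62
tcp_pos: [0.5478, 0.09, 0.1014]
orientation: [0.001, 0.071, 0.997, -0.0]
wrist_force: [-1.2, -3.3, 6.3]
finger_gap: 0.0125
grip_force: 70.0
```

```bash
python3 -m pendant '[[-1,0,0.008,0,0],[-1,0,0.01,0,0],[-1,0,0.012,0,0],[-1,0,0.012,0,0],[-1,0,0.01,0,0],[-1,0,0.008,0,0],[-1,0,0,0,0],[-1,0,0,0,0]]'
python3 - <<'E'
from h import *
s=env.get_state(); im=env.read_camera('wrist'); b=env.read_camera('side'); a=env.read_camera('scene')
print(s['tcp_pos'],s['orientation'],s['wrist_force'],s['finger_gap'])
np.savez('fin.npz',im=im,a=a,b=b)
d2=cv2.resize(b[135:210,180:270],(360,300),interpolation=3); c2=cv2.resize(a[180:265,255:355],(360,300),interpolation=3)
save(np.hstack([cv2.resize(im[60:300,120:320],(440,528),interpolation=3),np.vstack([d2,c2])[:528]]),'j.png')
E
```

```text
clock: 15.62
tcp_pos: [0.556, 0.1484, 0.1014]
orientation: [0.001, 0.072, 0.997, -0.002]
wrist_force: [-1.8, -8.2, 7.3]
finger_gap: 0.0125
grip_force: 70.2
[0.55601652 0.14843027 0.10142072] [ 0.00116287  0.07165692  0.99742734 -0.00162302] [-1.79495768 -8.20885415  7.26781969] 0.01247614191513926
```

View pics/j.png

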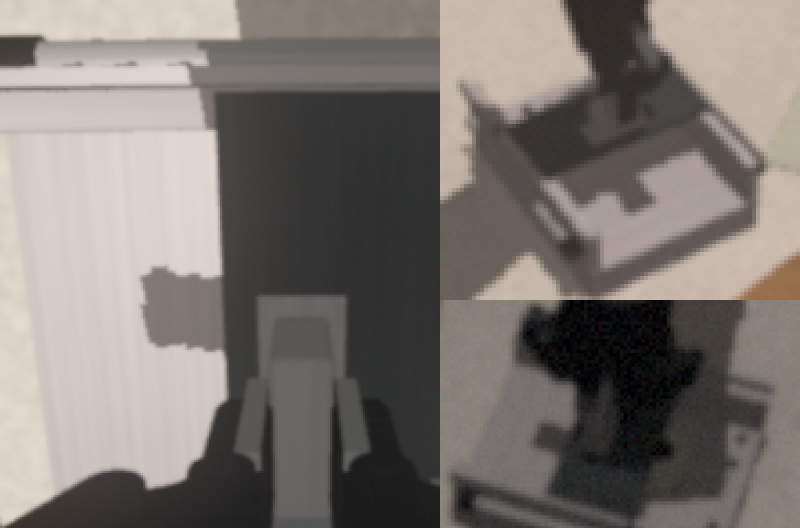

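The shutter has moved about 59 mm with the tab firmly between the pads. To check the leading edge against the rail marks, I need the wider wrist view.

Run:
```python
from h import *
d=np.load('fin.npz'); im=d['im']
save(cv2.resize(im[40:190,200:400],(800,600),interpolation=3),'k.png')
s=env.get_state()
y=-.143;Rz=R.from_euler('z',y).as_matrix(); J=np.array([.5615,.1948,0])
print(w2px('wrist',[J+Rz@np.array(p) for p in([-.07,0,.07],[-.0735,0,.077],[-.06,0,.074],[.0,0,.074],[.07,0,.07])],s))
```

```text
[[346.05333268 110.22677546]
 [350.7372355  103.16013215]
 [346.72306645 130.27618851]
 [337.64682389 235.92184944]
 [327.17672316 328.90695481]]
```

View pics/k.png

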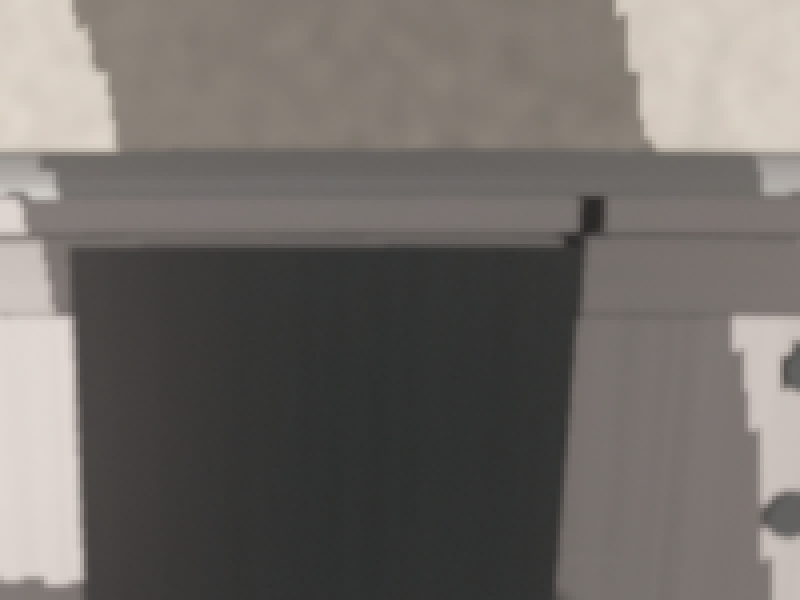

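The edge (crop x≈582) lies about 0.5 mm short of the mark. Interpolating between the lip mark at 593 and the rail mark at 574 puts the mark at x≈585 at the plate's height. One last nudge, then hold.

```bash
python3 -m pendant '[[-1,0,0.0006,0,0],[-1,0,0,0,0],[-1,0,0,0,0],[-1,0,0,0,0]]'
python3 - <<'E'
from h import *
im=env.read_camera('wrist'); o=np.load('fin.npz')['im']
for i in(o,im): 
  r=i[110:114,330:356].mean((0,2)); print(np.round(r[10:22]).astype(int), np.round(i[91:97,340:356].mean((0,2))).astype(int))
print(env.get_state()['tcp_pos'])
E
```

```text
clock: 16.27
tcp_pos: [0.5561, 0.1488, 0.1015]
orientation: [0.001, 0.072, 0.997, -0.002]
wrist_force: [-1.9, -6.8, 6.8]
finger_gap: 0.0124
grip_force: 70.2
[ 53  54  53  54  58  80 106 112 112 113 113 113] [116 116 116 113 100  69  45  41  41  44  62  92 111 116 116 116]
[ 53  54  54  58  79 104 112 113 113 113 113 113] [116 116 114 103  75  49  40  40  43  58  89 110 116 116 116 116]
[0.55608272 0.14882232 0.10144402]
```

The edge didn't follow the nudge: in the picture it shifted with the mark, and the force fell. I'll check for slip while holding.

```bash
cat > m.py <<'E'
from h import *
im=env.read_camera('wrist').astype(float)
def cross(r,lo,fall):
    # subpixel crossing of mid level
    m=(r.min()+r.max())/2; 
    for k in range(len(r)-1):
        if (r[k]-m)*(r[k+1]-m)<0 and (r[k]>m)==fall: return lo+k+(m-r[k])/(r[k+1]-r[k])
e=cross(im[110:114,330:360].mean((0,2)),330,False)
L=im[91:97,335:362].mean((0,2)); print('edge',e,'mark',cross(L,335,True),cross(L,335,False))
s=env.get_state();print(s['tcp_pos'],s['wrist_force'],s['finger_gap'],s['joint_pos'])
E
python3 m.py; python3 -m pendant '[[-1,0,0,0,0],[-1,0,0,0,0],[-1,0,0,0,0],[-1,0,0,0,0],[-1,0,0,0,0],[-1,0,0,0,0],[-1,0,0,0,0],[-1,0,0,0,0]]'; python3 m.py
```

```text
edge 344.1430921052632 mark 343.8700396825397 349.6790909090909
[0.55607053 0.14878827 0.10144141] [-2.49576153 -7.82228856  6.6157307 ] 0.012451872917981846 [ 0.12386888  0.39720102 -0.20513428  0.96685116 -0.00372729  0.26766532]
clock: 17.38
tcp_pos: [0.5561, 0.1488, 0.1014]
orientation: [0.001, 0.072, 0.997, -0.002]
wrist_force: [-2.4, -7.0, 8.1]
finger_gap: 0.0126
grip_force: 70.2
edge 344.1525974025974 mark 343.8611111111111 349.67811934900544
[0.55607228 0.14878796 0.10142927] [-1.25726705 -8.69451028  7.78499361] 0.012201619714370025 [ 0.12387319  0.39722958 -0.20512309  0.96685357 -0.00373782  0.2677056 ]
```

Run:
```python
from h import *
s=env.get_state()
m=px2w('wrist',[(346.77,93.5)],.077,s)[0]; e=px2w('wrist',[(344.15,111.5)],.074,s)[0]; r2=px2w('wrist',[(343,99.6)],.070,s)[0]
for y in(-.138,-.143,-.147,-.152):
  Y=np.array([-np.sin(y),np.cos(y),0]); X=np.array([np.cos(y),np.sin(y),0]); print(y,'edge-mark along y mm',1000*(e-m)@Y,'dx',1000*(e-m)@X)
```

```text
-0.138 edge-mark along y mm 0.2043928156599815 dx 8.640649735153117
-0.143 edge-mark along y mm 0.24759332941756274 dx 8.639519767436322
-0.147 edge-mark along y mm 0.28214933558850996 dx 8.63846028069366
-0.152 edge-mark along y mm 0.3253379301649334 dx 8.636941559365274
```

The edge is within about 0.3 mm of the mark and the hold is stable.

```bash
python3 -c "
from workcell import env
print(env.hand_in())"
```

```text
the job is handed in; nothing more can be done
None
```

I stood the medium white head fully home in the socket and let go of it, then handed the job in at about 17.5 s with the gripper holding the shutter at half travel, its edge about 0.3 mm from the rail marks by the wrist camera.

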